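# Open the polishing barrel and load the ring

## Task

Open the little polishing barrel on the bench: unscrew its ribbed cap anticlockwise (it takes several regrasped turns until the thread lets go), lift it off and set it down, not drop it, closed side up in the shallow square wooden tray. Then put the silver ring into the open barrel. Leave the bronze bull, the steel doming block and the amber tin where they are.

Things in the scene. Friction and masses are not known exactly. Their poses are not given: they have to be found in the camera images.
- barrel: Polishing barrel, upright, screwed fast to the bench. Origin at the centre of its underside, z up along its axis. Round foot 92 mm across, 6 mm high; ten-sided dark body 79 mm across up to 42 mm; then a steel neck up to 76 mm above the bench with a right-hand thread 48 mm across. Bore straight, 35 mm wide, its floor 8 mm above the bench.
- barrel_mouth (a point): Centre of the barrel's mouth (35 mm wide), on its axis 76 mm above the bench; the cap covers it at the start. Thread: the cap unscrews anticlockwise seen from above, climbs 8 mm a turn (1.3 mm per rad; let the hand rise with it), turns easily, stays put when let go part-way, and lets go after 5 to 5.9 rad (about 7 mm up); then it lifts off straight up. It cannot be pulled off sooner.
- cap_center (a point): The barrel's screw cap: round, plain aluminium with fine ribs round its side, 56 mm across, 28 mm high, about 120 g. The point lies on its axis half-way up (14 mm below its top); z points to its closed side. Inside, a sealing plug 33 mm wide ends 3 mm short of the skirt's edge. At the start it is screwed home on the barrel, top 81 mm and skirt edge 53 mm above the bench.
- tray_in (a point): Shallow square wooden tray fixed to the bench, 112 mm square, rim 12 mm high, walls 5 mm thick. The point is the centre of its inner floor, 5 mm above the bench; x and y run along its sides. Inside it is 102 mm square.
- ring_center (a point): Plain silver finger ring lying flat on the bench in front of the barrel and tray: 21 mm outside diameter, 8 mm high, 12 g, loose. The point is its centre, 4 mm above the bench. Grasp it across the outside.
- bronze_bull: Bystander, to be left alone: small bronze bull, 19 x 58 x 40 mm high, loose. Origin at the centre of its underside.
- doming_block: Bystander, to be left alone: steel doming block, a 34 mm cube with round hollows, loose. Origin at the centre of its underside.
- amber_tin: Bystander, to be left alone: small round open brass tin of amber wax, 51 mm across, 19 mm high, loose. Origin at the centre of its underside.
Things that resemble listed ones, but are neither listed nor needed, are in the scene too. Of the things that look like the part that bears cap_center, the smallest one is meant.

How it is judged:
By the outcome, as a careful person would: the job done as asked, in the order asked, and still so for the second after the job is handed in, with the robot touching nothing.
It also fails if it takes over 72 s, if anything falls off the work surface, if the arm or the gripper's body presses on something with over 40 N, if the wrist force passes 120 N, or if a joint passes its speed limit or range.

## Robot

A 6-joint arm with a two-finger parallel gripper is mounted at the origin on a cart in front of the work surface, level with it; the furniture and walls round the work are solid. World frame = base frame: x ahead of the robot, y to its left, z up, the work surface at z = 0. Lengths are in m, angles in rad, forces in N, time in s.
With the tool pointing down it reaches from about 0.225 to 0.875 m from the base axis. Payload 3.4 kg.
Tool frame: the origin (TCP) lies at the very end of the fingers, on their centre line; the grasp point (between the pads) lies 19 mm behind it; z points along the fingers, y is the line along which they close (so a half turn about z gives the same grasp; the last joint's range is limited). The gripper opens to 85 mm and grips with 20 to 120 N. Pads are 22 mm wide; open, the fingers measure 114 mm over their backs; the gripper's body (76 mm by 85 mm) begins 54 mm behind the grasp point. The pads swing forward as they close: fully open they stand 13 mm farther back than shut.
Start: joints at [-1.41, 0.276, 1.505, -0, 1.361, -0.121], TCP at [0.16, -0.552, 0.231] pointing down, gripper open.
Joint ranges: [-2.89, 2.89], [-0.75, 2.08], [0.22, 2.7], [-1.18, 4.32], [0.11, 2.71], [-2.7, 2.7]. Speed limits (rad/s): [2.57, 2.57, 3.14, 3.14, 3.14, 3.14].

## Interface

Orientations are given as a unit quaternion [w, x, y, z].
In Python, from rig import get_state, optics, sign_off gives the robot as it stands.
- The arm moves only by the tool send_rows, never from a script. Its argument "increments" is a list of rows, each an object with "gripper": the gripper's target within -1 to 1 (shut at 1, half-way at 0, fully open at -1); "linear": the shift along the world's x, y, z in m, a list of three; "delta_rot": the turn, a rotation vector about the world's x, y, z in rad, a list of three. In form: [{"gripper": gripper, "linear": [dx, dy, dz], "delta_rot": [rx, ry, rz]}, ...]. A call has 1 to 8 rows; each row is the pose to reach, as a shift and turn from the pose commanded when the call began; what a row does not reach only later rows make up. A row lasts 1/10 s, in which the tool goes at most 50 mm and 8.59 degrees, less where a joint would pass 70% of its speed; a pose out of reach is approached as far as the arm can. A call with a gripper value outside its range is refused whole. The fingers move at their own pace and stop on an object; "newtons" is the grip in N (left out, the last holds). Time passes only in rows, so rows that repeat a pose let the fingers close. It gives the time, the measured TCP pose, the force, the opening and the grip force at its end, in the units of the state.
- get_state(): the state, without advancing time (a new reading comes with each control period).
- optics.get_image(name): name is "scene" or "top" or "wrist"; returns a dict with "pixels" (480x640x3 uint8, blue, green, red), "K" (3x3 intrinsics, pixels), "rvec" (rotation vector, rad) and "tvec" (3), from world to camera coordinates, as OpenCV has them; the wrist camera has in their place "T_tool_cam" (4x4, takes a point from camera to tool coordinates, whose origin is the TCP and whose axes are the flange's). Camera axes: x right, y down, z forward; pixel columns grow to the right and rows downward; lengths in m; the calibration is good to about 2 mm. The wrist camera is an equidistant fisheye: a pixel r from the principal point sees the ray r / f radians off the axis. A picture is of the moment at which its call begins: read the wrist's pose just before it. There is no depth.
- sign_off(): hands the job in; it is judged then, once.
The state is a dict: "clock": time; "qpos": joint angles; "qd": joint speeds; "effort": joint torques, N m; "position": TCP position; "ee_rot": TCP orientation; "contact_force": force on the tool from outside, world axes, zero at the start; "moment": the same for the moment, N m; "width": finger opening in m; "gripper_force": force on a finger pad.
Only numpy, scipy, OpenCV 4.12 (cv2) and the standard library are available. Lean on these libraries where they do the work, as an engineer would, in place of code of your own. Each camera call takes 0.05 s, during which the arm holds its last target. There are 200 camera calls.

## Working session

There is one attempt and no reset: what is moved stays moved. The work goes in short steps, Python scripts to look and compute and a tool call to move; the robot and the scene stay as the last step left them, time stands still between calls to the robot, and variables do not carry over. Pictures are saved under pics/ and viewed, at most 10 in all, crops included, and the job is handed in when it is done.

Besides the shell and the picture viewer there is one more tool, called after "Emit:" in YAML: its name, and indented under it one key for each argument. send_rows: Moves the arm, as the interface text tells. Its arguments: {"type":"object","properties":{"increments":{"type":"array"},"newtons":{"type":"number"}},"required":["increments"]}

```bash
mkdir -p pics; ls
python3 - <<'E'
from rig import get_state, optics
import cv2,numpy as np,pickle
s=get_state();print({k:np.round(v,3).tolist() for k,v in s.items()})
d={}
for n in("scene","top","wrist"):
    i=optics.get_image(n);d[n]=i;cv2.imwrite(f"pics/{n}0.png",i["pixels"])
    print(n,{k:np.round(v,4).tolist() for k,v in i.items() if k!="pixels"})
pickle.dump(d,open("d0.pkl","wb"))
E
```

```text
pics
{'clock': 0.0, 'qpos': [-1.41, 0.277, 1.506, 0.0, 1.361, -0.121], 'qd': [-0.0, -0.0, -0.001, 0.001, 0.001, -0.0], 'effort': [-0.0, -41.679, -24.581, -0.0, 0.011, 0.0], 'position': [0.16, -0.552, 0.23], 'ee_rot': [-0.001, 0.99, 0.14, -0.0], 'contact_force': [0.238, 0.155, 0.305], 'moment': [-0.02, 0.037, 0.045], 'gripper_force': 0.0, 'width': 0.085}
scene {'K': [[582.8029, 0.0, 316.8549], [0.0, 582.8029, 228.3268], [0.0, 0.0, 1.0]], 'rvec': [2.2253, -0.6551, 0.3067], 'tvec': [-0.5369, 0.2703, 0.7799]}
top {'K': [[474.4469, 0.0, 315.5686], [0.0, 474.4469, 244.729], [0.0, 0.0, 1.0]], 'rvec': [2.1699, -2.1213, 0.1625], 'tvec': [-0.0266, 0.6179, 0.9251]}
wrist {'K': [[371.6483, 0.0, 316.6888], [0.0, 371.6483, 240.5102], [0.0, 0.0, 1.0]], 'T_tool_cam': [[-0.0003, -0.9458, -0.3246, 0.0833], [1.0, -0.0008, 0.0012, 0.0003], [-0.0014, -0.3246, 0.9458, -0.1429], [0.0, 0.0, 0.0, 1.0]]}
```

View pics/top0.png

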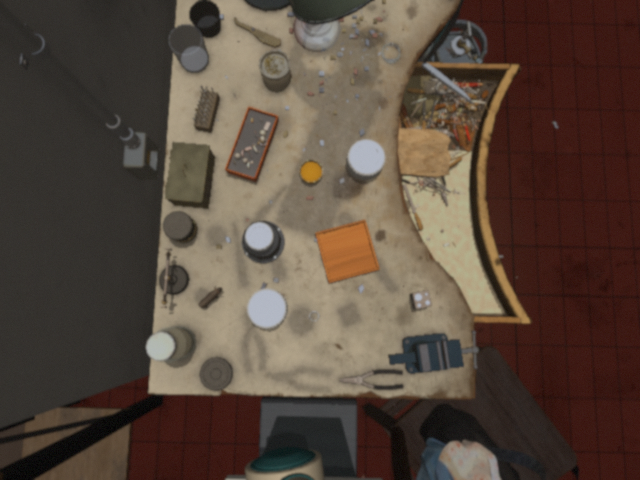

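View pics/scene0.png

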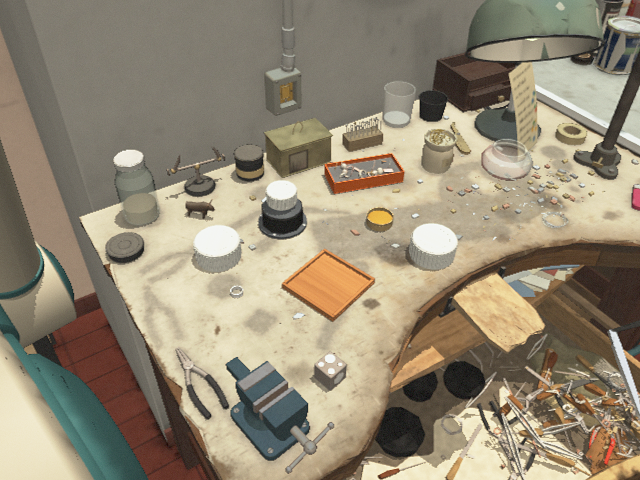

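Top view: three cap-like things, at (262,238) on the dark barrel, (266,309) and (366,160), both wider and lying on the bench. The one on the barrel is the smallest and sits on the neck, so it fits. The ring is at scene (236,291), the tray at top (346,252), the bull at top (210,297), the block at (420,300) and the tin at (311,172). I'll measure these and confirm in a crop.

```bash
cat > h.py <<'E'
import cv2,numpy as np,pickle
from scipy.spatial.transform import Rotation as R
def ray(i,uv,state=None):
    K=i["K"]
    if "rvec" in i:
        Rm=cv2.Rodrigues(np.array(i["rvec"]))[0];c=-Rm.T@np.ravel(i["tvec"])
        return c,Rm.T@np.linalg.inv(K)@np.array([*uv,1.])
    T=np.array(i["T_tool_cam"]);w,x,y,z=state["ee_rot"];Rt=R.from_quat([x,y,z,w]).as_matrix()
    p=(np.array(uv)-[K[0][2],K[1][2]])/K[0][0];th=np.linalg.norm(p)
    d=np.array([*(p/max(th,1e-9)*np.sin(th)),np.cos(th)])
    return Rt@T[:3,3]+state["position"],Rt@T[:3,:3]@d
def at(i,uv,z,state=None):
    c,d=ray(i,uv,state);return c+d*(z-c[2])/d[2]
def px(i,p,state=None):
    p=np.array(p,float)
    if "rvec" in i: return cv2.projectPoints(p[None],np.array(i["rvec"]),np.array(i["tvec"]),np.array(i["K"]),None)[0].ravel()
    T=np.array(i["T_tool_cam"]);w,x,y,z=state["ee_rot"];Rt=R.from_quat([x,y,z,w]).as_matrix()
    q=T[:3,:3].T@(Rt.T@(p-state["position"])-T[:3,3]);th=np.arctan2(np.hypot(q[0],q[1]),q[2]);K=i["K"]
    return np.array([K[0][2],K[1][2]])+K[0][0]*th*q[:2]/np.hypot(q[0],q[1])
E
python3 - <<'E'
from h import *
d=pickle.load(open("d0.pkl","rb"));t,s=d["top"],d["scene"]
for n,i,uv,z in [("cap t",t,(260,236),.081),("cap s",s,(281,188),.081),("bigA t",t,(266,308),.03),("ring s",s,(236.5,291),.006),("tin",t,(311,172),.019),("bull",t,(210,297),.03),("block",t,(420,300),.034)]+[("tray",t,c,.012) for c in((316,234),(364,222),(378,270),(329,283))]+[("tray s",s,c,.012) for c in((325,252),(374,281),(333,317),(283,284))]:
    print(n,np.round(at(i,uv,z),4))
r=at(s,(236.5,291),.006);print("ring in top",px(t,r))
I=s["pixels"];a=cv2.resize(I[170:320,185:385],(800,600),interpolation=cv2.INTER_CUBIC);cv2.imwrite("pics/c1.png",a)
E
```

```text
cap t [0.628  0.0977 0.081 ]
cap s [0.6294 0.1024 0.081 ]
bigA t [0.4879 0.0855 0.03  ]
ring s [ 0.4739 -0.0127  0.006 ]
tin [0.7804 0.0008 0.019 ]
bull [0.5077 0.2008 0.03  ]
block [ 0.5111 -0.228   0.034 ]
tray [ 0.6464 -0.013   0.012 ]
tray [ 0.6748 -0.1149  0.012 ]
tray [ 0.5726 -0.1451  0.012 ]
tray [ 0.543  -0.0425  0.012 ]
tray s [ 0.6452 -0.0193  0.012 ]
tray s [ 0.6757 -0.1213  0.012 ]
tray s [ 0.5744 -0.1482  0.012 ]
tray s [ 0.544  -0.0453  0.012 ]
ring in top [313.98514919 316.03584703]
```

View pics/c1.png

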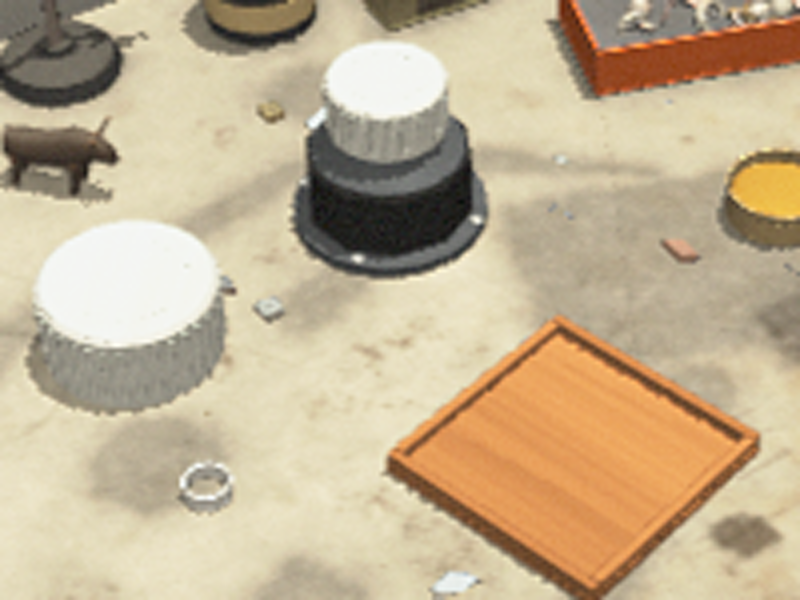

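The crop confirms it: the smallest ribbed cap is on the barrel at crop (385,95), the wider one lies loose at (128,310), the ring is at (207,487) and the tray is clear. Moving above the barrel.

Emit:
send_rows:
  increments:
    - {"gripper":-1,"linear":[0.029,0.041,0],"delta_rot":[0,0,-0.07]}
    - {"gripper":-1,"linear":[0.058,0.082,0],"delta_rot":[0,0,-0.15]}
    - {"gripper":-1,"linear":[0.087,0.123,0],"delta_rot":[0,0,-0.22]}
    - {"gripper":-1,"linear":[0.116,0.164,0],"delta_rot":[0,0,-0.3]}
    - {"gripper":-1,"linear":[0.145,0.205,0],"delta_rot":[0,0,-0.37]}
    - {"gripper":-1,"linear":[0.174,0.246,0],"delta_rot":[0,0,-0.45]}
    - {"gripper":-1,"linear":[0.203,0.287,0],"delta_rot":[0,0,-0.52]}
    - {"gripper":-1,"linear":[0.232,0.328,0],"delta_rot":[0,0,-0.6]}
  newtons: 40

```text
clock: 0.95
position: [0.3915, -0.2239, 0.2313]
ee_rot: [0.0, 0.987, -0.16, 0.0]
contact_force: [0.3, -0.8, -0.2]
width: 0.0856
gripper_force: 0.0
```

Emit:
send_rows:
  increments:
    - {"gripper":-1,"linear":[0.029,0.041,0],"delta_rot":[0,0,-0.07]}
    - {"gripper":-1,"linear":[0.058,0.082,0],"delta_rot":[0,0,-0.15]}
    - {"gripper":-1,"linear":[0.087,0.123,0],"delta_rot":[0,0,-0.22]}
    - {"gripper":-1,"linear":[0.116,0.164,0],"delta_rot":[0,0,-0.3]}
    - {"gripper":-1,"linear":[0.145,0.205,0],"delta_rot":[0,0,-0.37]}
    - {"gripper":-1,"linear":[0.174,0.246,0],"delta_rot":[0,0,-0.45]}
    - {"gripper":-1,"linear":[0.203,0.287,0],"delta_rot":[0,0,-0.52]}
    - {"gripper":-1,"linear":[0.237,0.324,0],"delta_rot":[0,0,-0.58]}

```text
clock: 1.75
position: [0.6269, 0.0992, 0.2311]
ee_rot: [0.0, 0.9, -0.435, -0.0]
contact_force: [1.3, 0.2, 0.2]
width: 0.0854
gripper_force: 0.0
```

Run:
```python
from h import *
from rig import get_state, optics
s=get_state();i=optics.get_image("wrist");pickle.dump((s,i),open("w1.pkl","wb"))
print({k:np.round(s[k],4).tolist() for k in("clock","qpos","position","ee_rot","width")})
print("pred cap",px(i,[.629,.1,.081],s),"ring",px(i,[.474,-.013,.004],s))
cv2.imwrite("pics/w1.png",i["pixels"])
```

```text
{'clock': 1.75, 'qpos': [0.0475, 0.3669, 1.3694, -0.0001, 1.4062, 2.5181], 'position': [0.6269, 0.0992, 0.2311], 'ee_rot': [0.0003, 0.9005, -0.4349, -0.0004], 'width': 0.0854}
pred cap [313.22869393 220.87521612] ring [487.70362134 209.94300001]
```

View pics/w1.png

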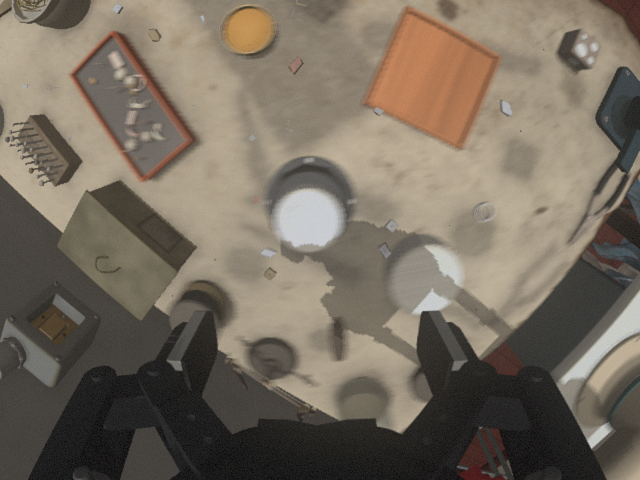

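The wrist view shows the cap's top at (310,219), the ring at (484,212) and the tray centred at (432,78). I'll convert these.

Run:
```python
from h import *
s,i=pickle.load(open("w1.pkl","rb"))
g=i["pixels"][165:260,255:365].min(axis=2);n,l,st,c=cv2.connectedComponentsWithStats((g>185).astype(np.uint8))
k=1+st[1:,4].argmax();print(st[k],c[k]+[255,165],at(i,c[k]+[255,165],.081,s))
print(at(i,(484,212),.006,s),[at(i,p,.012,s).round(4) for p in((408,10),(497,59),(462,148),(367,103))])
```

```text
[  24   26   59   56 2617] [307.75697363 218.58081773] [0.63371715 0.10124497 0.081     ]
[ 0.47700901 -0.00813077  0.006     ] [array([ 0.6791, -0.1107,  0.012 ]), array([ 0.5788, -0.1391,  0.012 ]), array([ 0.5474, -0.0397,  0.012 ]), array([ 0.6502, -0.0091,  0.012 ])]
```

Estimates agree at about (0.630, 0.100). Descending, and checking force before closing.

Emit:
send_rows:
  increments:
    - {"gripper":-1,"linear":[0.001,0,-0.03],"delta_rot":[0,0,0]}
    - {"gripper":-1,"linear":[0.001,0,-0.07],"delta_rot":[0,0,0]}
    - {"gripper":-1,"linear":[0.001,0,-0.11],"delta_rot":[0,0,0]}
    - {"gripper":-1,"linear":[0.001,0,-0.14],"delta_rot":[0,0,0]}
    - {"gripper":-1,"linear":[0.001,0,-0.165],"delta_rot":[0,0,0]}
    - {"gripper":-1,"linear":[0.001,0,-0.18],"delta_rot":[0,0,0]}
    - {"gripper":-1,"linear":[0.001,0,-0.184],"delta_rot":[0,0,0]}
    - {"gripper":-0.2,"linear":[0.001,0,-0.184],"delta_rot":[0,0,0]}

```text
clock: 2.6
position: [0.6272, 0.0967, 0.0467]
ee_rot: [0.0, 0.901, -0.434, -0.001]
contact_force: [-0.1, 0.3, 0.5]
width: 0.0732
gripper_force: 0.0
```

Emit:
send_rows:
  increments:
    - {"gripper":1,"linear":[0,0,0],"delta_rot":[0,0,0]}
    - {"gripper":1,"linear":[0,0,0],"delta_rot":[0,0,0]}
    - {"gripper":1,"linear":[0,0,0],"delta_rot":[0,0,0]}

```text
clock: 2.9
position: [0.6309, 0.0982, 0.0496]
ee_rot: [-0.003, 0.901, -0.434, 0.003]
contact_force: [2.7, 3.5, 1.2]
width: 0.0554
gripper_force: 42.8
```

Gripped at 55.4 mm. Turning anticlockwise.

Emit:
send_rows:
  increments:
    - {"gripper":1,"linear":[0,0,0.0002],"delta_rot":[0,0,0.14]}
    - {"gripper":1,"linear":[0,0,0.0004],"delta_rot":[0,0,0.28]}
    - {"gripper":1,"linear":[0,0,0.0005],"delta_rot":[0,0,0.42]}
    - {"gripper":1,"linear":[0,0,0.0007],"delta_rot":[0,0,0.56]}
    - {"gripper":1,"linear":[0,0,0.0009],"delta_rot":[0,0,0.7]}
    - {"gripper":1,"linear":[0,0,0.0011],"delta_rot":[0,0,0.84]}
    - {"gripper":1,"linear":[0,0,0.0013],"delta_rot":[0,0,0.98]}
    - {"gripper":1,"linear":[0,0,0.0015],"delta_rot":[0,0,1.12]}

```text
clock: 3.7
position: [0.6324, 0.1011, 0.0511]
ee_rot: [-0.003, 0.994, 0.112, 0.006]
contact_force: [6.4, 12.0, -1.4]
width: 0.0552
gripper_force: 42.7
```

Run:
```python
from rig import get_state
import numpy as np
s=get_state();print({k:np.round(v,4).tolist() for k,v in s.items() if k not in("effort",)})
```

```text
{'clock': 3.7, 'qpos': [0.046, 0.506, 1.6162, 0.0081, 1.0081, 1.3873], 'qd': [0.0039, -0.0013, -0.0029, 0.0045, -0.0023, -1.3841], 'position': [0.6324, 0.1011, 0.0511], 'ee_rot': [-0.003, 0.9936, 0.1124, 0.0059], 'contact_force': [6.44, 12.0407, -1.4102], 'moment': [1.8864, -1.1983, -0.1631], 'gripper_force': 42.6769, 'width': 0.0552}
```

Emit:
send_rows:
  increments:
    - {"gripper":1,"linear":[0.0005,0.001,0.0002],"delta_rot":[0,0,0.14]}
    - {"gripper":1,"linear":[0.001,0.002,0.0004],"delta_rot":[0,0,0.28]}
    - {"gripper":1,"linear":[0.0015,0.002,0.0005],"delta_rot":[0,0,0.42]}
    - {"gripper":1,"linear":[0.002,0.002,0.0007],"delta_rot":[0,0,0.56]}
    - {"gripper":1,"linear":[0.002,0.002,0.0009],"delta_rot":[0,0,0.7]}
    - {"gripper":1,"linear":[0.002,0.002,0.0011],"delta_rot":[0,0,0.84]}
    - {"gripper":1,"linear":[0.002,0.002,0.0013],"delta_rot":[0,0,0.98]}
    - {"gripper":1,"linear":[0.002,0.002,0.0015],"delta_rot":[0,0,1.12]}

```text
clock: 4.5
position: [0.6303, 0.1034, 0.0514]
ee_rot: [-0.002, 0.782, 0.623, 0.003]
contact_force: [0.7, 11.7, -0.7]
width: 0.0552
gripper_force: 42.7
```

Emit:
send_rows:
  increments:
    - {"gripper":1,"linear":[0,0,0.0002],"delta_rot":[0,0,0.14]}
    - {"gripper":1,"linear":[0,0,0.0004],"delta_rot":[0,0,0.28]}
    - {"gripper":1,"linear":[0,0,0.0005],"delta_rot":[0,0,0.42]}
    - {"gripper":1,"linear":[0,0,0.0007],"delta_rot":[0,0,0.56]}
    - {"gripper":1,"linear":[0,0,0.0009],"delta_rot":[0,0,0.7]}
    - {"gripper":1,"linear":[0,0,0.0011],"delta_rot":[0,0,0.84]}
    - {"gripper":1,"linear":[0,0,0.0013],"delta_rot":[0,0,0.98]}
    - {"gripper":1,"linear":[0,0,0.0015],"delta_rot":[0,0,1.12]}

```text
clock: 5.3
position: [0.6275, 0.1023, 0.0526]
ee_rot: [-0.003, 0.331, 0.944, 0.002]
contact_force: [-3.2, 9.2, 1.5]
width: 0.0552
gripper_force: 42.9
```

Emit:
send_rows:
  increments:
    - {"gripper":1,"linear":[0,0,0.0002],"delta_rot":[0,0,0.14]}
    - {"gripper":1,"linear":[0,0.001,0.0004],"delta_rot":[0,0,0.28]}
    - {"gripper":1,"linear":[-0.001,0.001,0.0005],"delta_rot":[0,0,0.42]}
    - {"gripper":1,"linear":[-0.001,0.001,0.0007],"delta_rot":[0,0,0.56]}
    - {"gripper":1,"linear":[-0.001,0.001,0.0009],"delta_rot":[0,0,0.7]}
    - {"gripper":1,"linear":[-0.001,0.001,0.0011],"delta_rot":[0,0,0.84]}
    - {"gripper":1,"linear":[-0.001,0.001,0.0013],"delta_rot":[0,0,0.98]}
    - {"gripper":1,"linear":[-0.001,0.001,0.0015],"delta_rot":[0,0,1.12]}

```text
clock: 6.1
position: [0.6276, 0.0998, 0.0541]
ee_rot: [-0.001, -0.221, 0.975, 0.0]
contact_force: [-1.8, -0.2, -0.0]
width: 0.055
gripper_force: 42.9
```

Emit:
send_rows:
  increments:
    - {"gripper":1,"linear":[0,0,0.0002],"delta_rot":[0,0,0.14]}
    - {"gripper":1,"linear":[0,0,0.0004],"delta_rot":[0,0,0.28]}
    - {"gripper":1,"linear":[0,0,0.0005],"delta_rot":[0,0,0.42]}
    - {"gripper":1,"linear":[0,0,0.0007],"delta_rot":[0,0,0.52]}
    - {"gripper":1,"linear":[0,0,0.0008],"delta_rot":[0,0,0.6]}
    - {"gripper":1,"linear":[0,0,0.0008],"delta_rot":[0,0,0.6]}

```text
clock: 6.7
position: [0.6285, 0.0993, 0.0548]
ee_rot: [-0.0, -0.497, 0.868, -0.0]
contact_force: [0.3, -0.7, 0.5]
width: 0.0552
gripper_force: 42.8
```

Run:
```python
from h import *
from rig import get_state, optics
s=get_state();print({k:np.round(v,4).tolist() for k,v in s.items() if k not in("effort",)})
i=optics.get_image("wrist");cv2.imwrite("pics/w2.png",i["pixels"])
```

```text
{'clock': 6.7, 'qpos': [0.0481, 0.5024, 1.6115, -0.0012, 1.0277, -2.5626], 'qd': [-0.0017, 0.0035, -0.0018, 0.0014, -0.003, 0.0571], 'position': [0.6285, 0.0993, 0.0548], 'ee_rot': [-0.0002, -0.4971, 0.8677, -0.0004], 'contact_force': [0.2821, -0.6882, 0.4513], 'moment': [-0.2099, 0.0967, 0.0024], 'gripper_force': 42.8131, 'width': 0.0552}
```

View pics/w2.png

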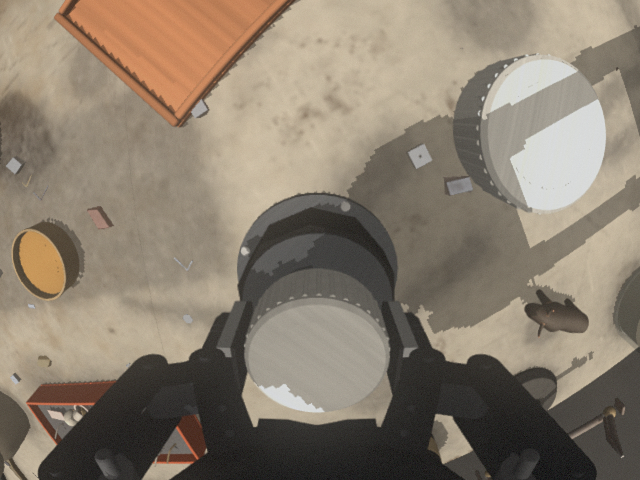

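The picture shows the cap held squarely between the pads, centred at (317,355). 5.08 rad are done and the moment has dropped. A gentle 3 mm test lift will show whether the thread has let go.

Emit:
send_rows:
  increments:
    - {"gripper":1,"linear":[0,0,0.0015],"delta_rot":[0,0,0]}
    - {"gripper":1,"linear":[0,0,0.003],"delta_rot":[0,0,0]}
    - {"gripper":1,"linear":[0,0,0.003],"delta_rot":[0,0,0]}

```text
clock: 7.05
position: [0.6283, 0.0995, 0.0567]
ee_rot: [-0.001, -0.497, 0.868, -0.0]
contact_force: [-0.7, -3.1, -3.6]
width: 0.0553
gripper_force: 44.4
```

Emit:
send_rows:
  increments:
    - {"gripper":1,"linear":[0,0,0.001],"delta_rot":[0,0,0]}
    - {"gripper":1,"linear":[0,0,0.002],"delta_rot":[0,0,0]}
    - {"gripper":1,"linear":[0,0,0.002],"delta_rot":[0,0,0]}

```text
clock: 7.35
position: [0.6281, 0.0995, 0.0575]
ee_rot: [-0.001, -0.497, 0.868, 0.0]
contact_force: [2.9, -2.9, -15.2]
width: 0.055
gripper_force: 45.7
```

Still threaded (15 N). Going back down, letting go, turning back 1.4 rad and regripping.

Emit:
send_rows:
  increments:
    - {"gripper":1,"linear":[0,0,-0.003],"delta_rot":[0,0,0]}
    - {"gripper":1,"linear":[0,0,-0.005],"delta_rot":[0,0,0]}
    - {"gripper":-0.7,"linear":[0,0,-0.005],"delta_rot":[0,0,0]}
    - {"gripper":-0.7,"linear":[0,0,-0.005],"delta_rot":[0,0,0]}
    - {"gripper":-0.7,"linear":[0,0,-0.005],"delta_rot":[0,0,-0.14]}
    - {"gripper":-0.7,"linear":[0,0,-0.005],"delta_rot":[0,0,-0.28]}
    - {"gripper":-0.7,"linear":[0,0,-0.005],"delta_rot":[0,0,-0.42]}
    - {"gripper":-0.7,"linear":[0,0,-0.005],"delta_rot":[0,0,-0.56]}

```text
clock: 8.15
position: [0.6297, 0.1008, 0.0552]
ee_rot: [0.001, -0.235, 0.972, 0.0]
contact_force: [0.7, 0.8, 0.1]
width: 0.0724
gripper_force: 0.0
```

Emit:
send_rows:
  increments:
    - {"gripper":-0.7,"linear":[0,0,0],"delta_rot":[0,0,-0.14]}
    - {"gripper":-0.7,"linear":[0,0,0],"delta_rot":[0,0,-0.28]}
    - {"gripper":-0.7,"linear":[0,0,0],"delta_rot":[0,0,-0.42]}
    - {"gripper":-0.7,"linear":[0,0,0],"delta_rot":[0,0,-0.56]}
    - {"gripper":-0.7,"linear":[0,0,0],"delta_rot":[0,0,-0.7]}
    - {"gripper":-0.7,"linear":[0,0,0],"delta_rot":[0,0,-0.84]}
    - {"gripper":-0.7,"linear":[0,0,0],"delta_rot":[0,0,-0.84]}

```text
clock: 8.85
position: [0.6296, 0.1007, 0.0551]
ee_rot: [0.001, 0.179, 0.984, 0.001]
contact_force: [0.0, -0.4, -0.0]
width: 0.0731
gripper_force: 0.0
```

Emit:
send_rows:
  increments:
    - {"gripper":1,"linear":[0,0,0],"delta_rot":[0,0,0]}
    - {"gripper":1,"linear":[0,0,0],"delta_rot":[0,0,0]}
    - {"gripper":1,"linear":[0,0,0],"delta_rot":[0,0,0]}

```text
clock: 9.15
position: [0.6294, 0.1005, 0.0551]
ee_rot: [0.001, 0.178, 0.984, 0.001]
contact_force: [-0.2, 1.7, 5.1]
width: 0.0556
gripper_force: 41.9
```

Emit:
send_rows:
  increments:
    - {"gripper":1,"linear":[0,0,0.0002],"delta_rot":[0,0,0.14]}
    - {"gripper":1,"linear":[0,0,0.0004],"delta_rot":[0,0,0.28]}
    - {"gripper":1,"linear":[0,0,0.0005],"delta_rot":[0,0,0.42]}
    - {"gripper":1,"linear":[0,0,0.0007],"delta_rot":[0,0,0.56]}
    - {"gripper":1,"linear":[0,0,0.0009],"delta_rot":[0,0,0.7]}
    - {"gripper":1,"linear":[0,0,0.0011],"delta_rot":[0,0,0.84]}
    - {"gripper":1,"linear":[0,0,0.0013],"delta_rot":[0,0,0.98]}
    - {"gripper":1,"linear":[0,0,0.0015],"delta_rot":[0,0,1.12]}

```text
clock: 9.95
position: [0.6299, 0.1005, 0.0566]
ee_rot: [0.002, -0.374, 0.927, 0.0]
contact_force: [1.7, 1.5, 4.1]
width: 0.0553
gripper_force: 41.9
```

Emit:
send_rows:
  increments:
    - {"gripper":1,"linear":[0,0,0.0002],"delta_rot":[0,0,0.12]}
    - {"gripper":1,"linear":[0,0,0.0003],"delta_rot":[0,0,0.22]}
    - {"gripper":1,"linear":[0,0,0.0003],"delta_rot":[0,0,0.22]}
    - {"gripper":1,"linear":[0,0,0.003],"delta_rot":[0,0,0.22]}
    - {"gripper":1,"linear":[0,0,0.005],"delta_rot":[0,0,0.22]}
    - {"gripper":1,"linear":[0,0,0.005],"delta_rot":[0,0,0.22]}

```text
clock: 10.55
position: [0.6289, 0.1003, 0.0605]
ee_rot: [0.0, -0.47, 0.882, 0.0]
contact_force: [2.5, 3.6, -1.2]
width: 0.0551
gripper_force: 42.8
```

Weight only now: the thread is free. I'll set it back on the neck and regrip 6 mm higher, so that the fingertips clear the tray floor, then lift.

Emit:
send_rows:
  increments:
    - {"gripper":1,"linear":[0,0,-0.002],"delta_rot":[0,0,0]}
    - {"gripper":1,"linear":[0,0,-0.0045],"delta_rot":[0,0,0]}
    - {"gripper":-0.6,"linear":[0,0,-0.0045],"delta_rot":[0,0,0]}
    - {"gripper":-0.6,"linear":[0,0,-0.0045],"delta_rot":[0,0,0]}
    - {"gripper":-0.6,"linear":[0,0,0.002],"delta_rot":[0,0,0]}
    - {"gripper":-0.6,"linear":[0,0,0.002],"delta_rot":[0,0,0]}
    - {"gripper":1,"linear":[0,0,0.002],"delta_rot":[0,0,0]}
    - {"gripper":1,"linear":[0,0,0.002],"delta_rot":[0,0,0]}

```text
clock: 11.35
position: [0.629, 0.0997, 0.0633]
ee_rot: [0.0, -0.471, 0.882, -0.0]
contact_force: [-0.7, -1.2, 5.4]
width: 0.0546
gripper_force: 41.7
```

Emit:
send_rows:
  increments:
    - {"gripper":1,"linear":[0,0,0],"delta_rot":[0,0,0]}
    - {"gripper":1,"linear":[0,0,0.002],"delta_rot":[0,0,0]}
    - {"gripper":1,"linear":[0,0,0.005],"delta_rot":[0,0,0]}
    - {"gripper":1,"linear":[0,0,0.008],"delta_rot":[0,0,0]}
    - {"gripper":1,"linear":[0,0,0.008],"delta_rot":[0,0,0]}

```text
clock: 11.85
position: [0.6286, 0.0999, 0.0707]
ee_rot: [-0.0, -0.471, 0.882, 0.0]
contact_force: [-0.2, 0.0, -1.6]
width: 0.0548
gripper_force: 42.5
```

Lifted free. Carrying it to the tray centre (0.610, -0.080); the fingers happen to lie along the tray's diagonal.

Emit:
send_rows:
  increments:
    - {"gripper":1,"linear":[0,0,0.03],"delta_rot":[0,0,0]}
    - {"gripper":1,"linear":[0,0,0.055],"delta_rot":[0,0,0]}
    - {"gripper":1,"linear":[-0.003,-0.03,0.055],"delta_rot":[0,0,0]}
    - {"gripper":1,"linear":[-0.007,-0.07,0.055],"delta_rot":[0,0,0]}
    - {"gripper":1,"linear":[-0.011,-0.11,0.055],"delta_rot":[0,0,0]}
    - {"gripper":1,"linear":[-0.015,-0.15,0.055],"delta_rot":[0,0,0]}
    - {"gripper":1,"linear":[-0.018,-0.18,0.045],"delta_rot":[0,0,0]}
    - {"gripper":1,"linear":[-0.018,-0.18,0.015],"delta_rot":[0,0,0]}

```text
clock: 12.65
position: [0.6158, -0.0671, 0.0865]
ee_rot: [-0.007, -0.457, 0.889, -0.015]
contact_force: [0.7, 1.0, -0.5]
width: 0.0549
gripper_force: 45.8
```

Run:
```python
from h import *
from rig import get_state, optics
s=get_state();print({k:np.round(v,4).tolist() for k,v in s.items() if k in("position","ee_rot","qpos")})
i=optics.get_image("wrist");t=optics.get_image("scene")
a=np.hstack([cv2.resize(i["pixels"],(400,300)),cv2.resize(t["pixels"][200:350,210:410],(400,300))]);cv2.imwrite("pics/m3.png",a)
```

```text
{'qpos': [-0.2014, 0.4473, 1.6202, -0.0375, 1.0662, -2.7036], 'position': [0.6158, -0.0671, 0.0865], 'ee_rot': [-0.0071, -0.457, 0.8893, -0.0154]}
```

View pics/m3.png

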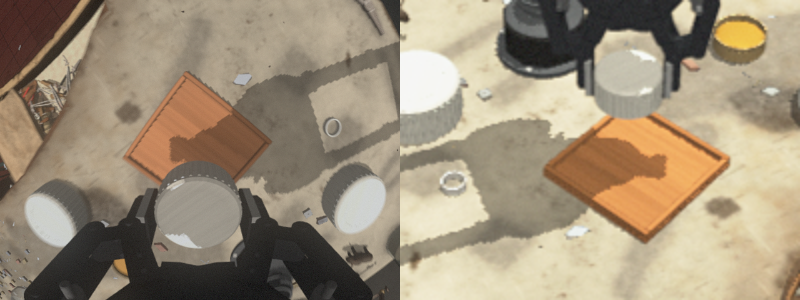

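The wrist joint is at its range end (-2.70), so I'll turn back 0.2 rad at once while finishing the move. The picture shows the cap held level, just short of the tray centre. The ring is untouched.

Emit:
send_rows:
  increments:
    - {"gripper":1,"linear":[0,0,0.01],"delta_rot":[0,0,-0.12]}
    - {"gripper":1,"linear":[0,0,0.005],"delta_rot":[0,0,-0.22]}
    - {"gripper":1,"linear":[0,0,0],"delta_rot":[0,0,-0.22]}
    - {"gripper":1,"linear":[0,0,-0.02],"delta_rot":[0,0,-0.22]}
    - {"gripper":1,"linear":[0,0,-0.02],"delta_rot":[0,0,-0.22]}

```text
clock: 13.25
position: [0.6112, -0.0631, 0.0624]
ee_rot: [-0.013, -0.359, 0.933, -0.01]
contact_force: [-1.8, 0.1, -1.7]
width: 0.0549
gripper_force: 45.7
```

Run:
```python
from rig import get_state
import numpy as np
s=get_state();print({k:np.round(v,4).tolist() for k,v in s.items() if k in("position","ee_rot","qpos","contact_force")})
```

```text
{'qpos': [-0.1977, 0.4742, 1.6427, -0.0358, 1.0367, -2.4847], 'position': [0.6112, -0.0631, 0.0624], 'ee_rot': [-0.0132, -0.3591, 0.9332, -0.0099], 'contact_force': [-1.7535, 0.0737, -1.7363]}
```

Emit:
send_rows:
  increments:
    - {"gripper":1,"linear":[-0.001,-0.008,0],"delta_rot":[0.015,-0.01,0]}
    - {"gripper":1,"linear":[-0.001,-0.017,0],"delta_rot":[0.028,-0.017,0]}
    - {"gripper":1,"linear":[-0.001,-0.017,-0.02],"delta_rot":[0.028,-0.017,0]}
    - {"gripper":1,"linear":[-0.001,-0.017,-0.02],"delta_rot":[0.028,-0.017,0]}

```text
clock: 13.65
position: [0.6106, -0.0808, 0.0433]
ee_rot: [0.0, -0.358, 0.934, -0.0]
contact_force: [-0.0, -0.4, -2.4]
width: 0.055
gripper_force: 45.7
```

Level and centred. Lowering until it touches.

Emit:
send_rows:
  increments:
    - {"gripper":1,"linear":[0,0,-0.015],"delta_rot":[0,0,0]}
    - {"gripper":1,"linear":[0,0,-0.025],"delta_rot":[0,0,0]}
    - {"gripper":1,"linear":[0,0,-0.03],"delta_rot":[0,0,0]}
    - {"gripper":1,"linear":[0,0,-0.032],"delta_rot":[0,0,0]}
    - {"gripper":1,"linear":[0,0,-0.034],"delta_rot":[0,0,0]}
    - {"gripper":1,"linear":[0,0,-0.034],"delta_rot":[0,0,0]}

```text
clock: 14.25
position: [0.6126, -0.0812, 0.0109]
ee_rot: [0.002, -0.358, 0.934, -0.002]
contact_force: [-0.1, -0.9, -1.1]
width: 0.0551
gripper_force: 45.8
```

Emit:
send_rows:
  increments:
    - {"gripper":1,"linear":[0,0,-0.001],"delta_rot":[0,0,0]}
    - {"gripper":1,"linear":[0,0,-0.002],"delta_rot":[0,0,0]}
    - {"gripper":1,"linear":[0,0,-0.002],"delta_rot":[0,0,0]}

```text
clock: 14.55
position: [0.6124, -0.0813, 0.0088]
ee_rot: [0.002, -0.358, 0.934, -0.002]
contact_force: [0.3, -0.3, -0.8]
width: 0.055
gripper_force: 45.8
```

Emit:
send_rows:
  increments:
    - {"gripper":1,"linear":[0,0,-0.001],"delta_rot":[0,0,0]}
    - {"gripper":1,"linear":[0,0,-0.002],"delta_rot":[0,0,0]}
    - {"gripper":1,"linear":[0,0,-0.002],"delta_rot":[0,0,0]}

```text
clock: 14.85
position: [0.6125, -0.0813, 0.0086]
ee_rot: [0.002, -0.358, 0.934, -0.002]
contact_force: [-2.6, 0.4, 9.8]
width: 0.055
gripper_force: 46.8
```

Set down (9.8 N contact). Releasing gently, then off to the ring.

Emit:
send_rows:
  increments:
    - {"gripper":-0.55,"linear":[0,0,0.001],"delta_rot":[0,0,0]}
    - {"gripper":-0.55,"linear":[0,0,0.001],"delta_rot":[0,0,0]}
    - {"gripper":-0.55,"linear":[0,0,0.002],"delta_rot":[0,0,0]}
    - {"gripper":-0.55,"linear":[0,0,0.02],"delta_rot":[0,0,0]}
    - {"gripper":-0.55,"linear":[0,0,0.06],"delta_rot":[0,0,0]}
    - {"gripper":-0.55,"linear":[0,0,0.1],"delta_rot":[0,0,0]}
    - {"gripper":-0.2,"linear":[-0.03,0.017,0.12],"delta_rot":[0,0,-0.1]}
    - {"gripper":-0.2,"linear":[-0.06,0.03,0.12],"delta_rot":[0,0,-0.2]}

```text
clock: 15.65
position: [0.5549, -0.0516, 0.1301]
ee_rot: [0.006, -0.261, 0.965, -0.003]
contact_force: [-0.2, 0.8, -0.2]
width: 0.0512
gripper_force: 0.0
```

Emit:
send_rows:
  increments:
    - {"gripper":-0.1,"linear":[-0.03,0.018,0],"delta_rot":[0,0,-0.14]}
    - {"gripper":-0.1,"linear":[-0.06,0.033,0],"delta_rot":[0,0,-0.28]}
    - {"gripper":-0.1,"linear":[-0.075,0.04,0],"delta_rot":[0,0,-0.42]}
    - {"gripper":-0.1,"linear":[-0.075,0.04,0],"delta_rot":[0,0,-0.5]}
    - {"gripper":-0.1,"linear":[-0.075,0.04,0],"delta_rot":[0,0,-0.5]}
    - {"gripper":-0.1,"linear":[-0.075,0.04,0],"delta_rot":[0,0,-0.5]}

```text
clock: 16.25
position: [0.4779, -0.0114, 0.1268]
ee_rot: [0.002, -0.017, 1.0, -0.002]
contact_force: [-0.2, -0.0, -0.4]
width: 0.0471
gripper_force: 0.0
```

Run:
```python
from h import *
from rig import get_state, optics
s=get_state();print({k:np.round(v,4).tolist() for k,v in s.items() if k in("position","ee_rot","qpos","width")})
i=optics.get_image("wrist");t=optics.get_image("scene");pickle.dump((s,i,t),open("w4.pkl","wb"))
print(px(i,[.4755,-.0105,.006],s))
a=np.hstack([cv2.resize(i["pixels"],(400,300)),cv2.resize(t["pixels"][200:350,210:410],(400,300))]);cv2.imwrite("pics/m4.png",a)
```

```text
{'qpos': [-0.1667, 0.2164, 1.871, -0.0043, 1.0498, -1.7687], 'position': [0.4779, -0.0114, 0.1268], 'ee_rot': [0.0018, -0.0167, 0.9999, -0.0022], 'width': 0.0471}
[319.84515022 228.54356469]
```

View pics/m4.png

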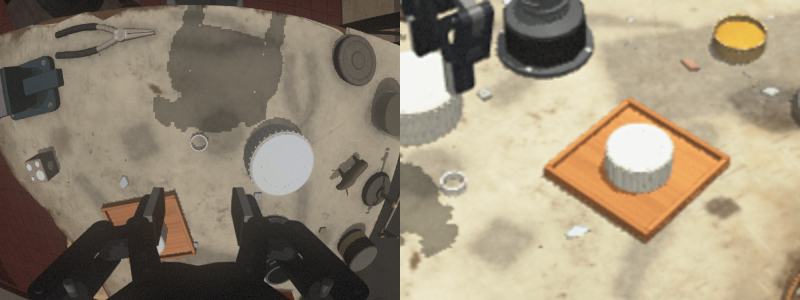

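The cap stands closed side up in the tray (crop right, (640,155)). The ring is at wrist (318,229), as predicted. Descending on it with the fingers closing along y.

Emit:
send_rows:
  increments:
    - {"gripper":-0.1,"linear":[-0.0025,0.001,-0.035],"delta_rot":[0,0,0]}
    - {"gripper":-0.1,"linear":[-0.0025,0.001,-0.075],"delta_rot":[0,0,0]}
    - {"gripper":-0.1,"linear":[-0.0025,0.001,-0.1],"delta_rot":[0,0,0]}
    - {"gripper":-0.1,"linear":[-0.0025,0.001,-0.115],"delta_rot":[0,0,0]}
    - {"gripper":-0.1,"linear":[-0.0025,0.001,-0.121],"delta_rot":[0,0,0]}
    - {"gripper":-0.1,"linear":[-0.0025,0.001,-0.123],"delta_rot":[0,0,0]}
    - {"gripper":-0.1,"linear":[-0.0025,0.001,-0.123],"delta_rot":[0,0,0]}
  newtons: 25

```text
clock: 17.05
position: [0.4756, -0.0104, 0.004]
ee_rot: [0.002, -0.016, 1.0, -0.002]
contact_force: [-0.4, -0.3, -0.2]
width: 0.0474
gripper_force: 0.0
```

Emit:
send_rows:
  increments:
    - {"gripper":0.3,"linear":[0,0,-0.001],"delta_rot":[0,0,0]}
    - {"gripper":1,"linear":[0,0,-0.0015],"delta_rot":[0,0,0]}
    - {"gripper":1,"linear":[0,0,-0.0015],"delta_rot":[0,0,0]}
    - {"gripper":1,"linear":[0,0,-0.0015],"delta_rot":[0,0,0]}
    - {"gripper":1,"linear":[0,0,-0.0015],"delta_rot":[0,0,0]}

```text
clock: 17.55
position: [0.4757, -0.0104, 0.0031]
ee_rot: [0.002, -0.016, 1.0, -0.002]
contact_force: [0.4, -0.3, 6.4]
width: 0.0186
gripper_force: 24.6
```

Emit:
send_rows:
  increments:
    - {"gripper":1,"linear":[0,0,0.02],"delta_rot":[0,0,0]}
    - {"gripper":1,"linear":[0,0,0.06],"delta_rot":[0,0,0]}
    - {"gripper":1,"linear":[0,0,0.1],"delta_rot":[0,0,0]}
    - {"gripper":1,"linear":[0,0,0.12],"delta_rot":[0,0,0]}

```text
clock: 17.95
position: [0.4765, -0.0104, 0.1254]
ee_rot: [0.004, -0.016, 1.0, -0.003]
contact_force: [1.0, -0.6, -0.6]
width: 0.0187
gripper_force: 24.5
```

Run:
```python
from h import *
from rig import get_state, optics
s=get_state();print({k:np.round(v,4).tolist() for k,v in s.items() if k in("position","ee_rot","qpos","width","gripper_force")})
i=optics.get_image("wrist");t=optics.get_image("scene")
c=px(t,np.array(s["position"]));print(c);x,y=c.astype(int)
a=np.hstack([cv2.resize(i["pixels"][240:480,160:480],(400,300),interpolation=2),cv2.resize(t["pixels"][y-45:y+45,x-60:x+60],(400,300),interpolation=2)]);cv2.imwrite("pics/m5.png",a)
```

```text
{'qpos': [-0.1653, 0.2136, 1.879, -0.0042, 1.04, -1.7657], 'position': [0.4765, -0.0104, 0.1254], 'ee_rot': [0.0041, -0.0159, 0.9999, -0.0026], 'gripper_force': 24.5474, 'width': 0.0187}
[230.93454637 236.47082689]
```

View pics/m5.png

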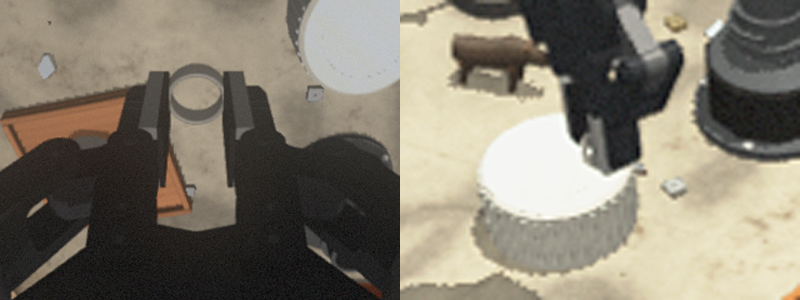

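The ring is held level between the pads; its centre is at about wrist pixel (316,315). I'll work out its offset from the TCP to place it over the mouth.

Run:
```python
from h import *
from rig import get_state, optics
s=get_state();i=optics.get_image("wrist")
for dz in(-.003,.003): print(np.round(at(i,(316,315),s["position"][2]+dz,s)-s["position"],4))
```

```text
[ 0.0019 -0.0009 -0.003 ]
[-0.0017 -0.001   0.003 ]
```

Emit:
send_rows:
  increments:
    - {"gripper":1,"linear":[0.035,0.025,0],"delta_rot":[0,0,0]}
    - {"gripper":1,"linear":[0.07,0.05,0],"delta_rot":[0,0,0]}
    - {"gripper":1,"linear":[0.105,0.075,0],"delta_rot":[0,0,0]}
    - {"gripper":1,"linear":[0.135,0.097,0],"delta_rot":[0,0,0]}
    - {"gripper":1,"linear":[0.1535,0.111,0],"delta_rot":[0,0,0]}
    - {"gripper":1,"linear":[0.1535,0.111,0],"delta_rot":[0,0,0]}
    - {"gripper":1,"linear":[0.1535,0.111,-0.015],"delta_rot":[0,0,0]}
    - {"gripper":1,"linear":[0.1535,0.111,-0.025],"delta_rot":[0,0,0]}

```text
clock: 18.9
position: [0.6263, 0.1002, 0.0949]
ee_rot: [-0.001, -0.016, 1.0, -0.002]
contact_force: [-0.9, 0.4, -0.5]
width: 0.0182
gripper_force: 24.6
```

Run:
```python
from h import *
from rig import get_state, optics
s=get_state();print({k:np.round(v,4).tolist() for k,v in s.items() if k in("position","ee_rot","qpos","width","gripper_force")})
i=optics.get_image("wrist");t=optics.get_image("scene")
c=px(t,np.array([.63,.1,.085]));x,y=c.astype(int)
print(px(i,[.63,.1005,.076],s))
a=np.hstack([cv2.resize(i["pixels"][240:480,160:480],(400,300),interpolation=2),cv2.resize(t["pixels"][y-45:y+45,x-60:x+60],(400,300),interpolation=2)]);cv2.imwrite("pics/m6.png",a)
```

```text
{'qpos': [0.0518, 0.4621, 1.5688, -0.0053, 1.1124, -1.5484], 'position': [0.6263, 0.1002, 0.0949], 'ee_rot': [-0.0008, -0.0159, 0.9999, -0.0024], 'gripper_force': 24.5647, 'width': 0.0182}
[318.52088045 302.21950885]
```

View pics/m6.png

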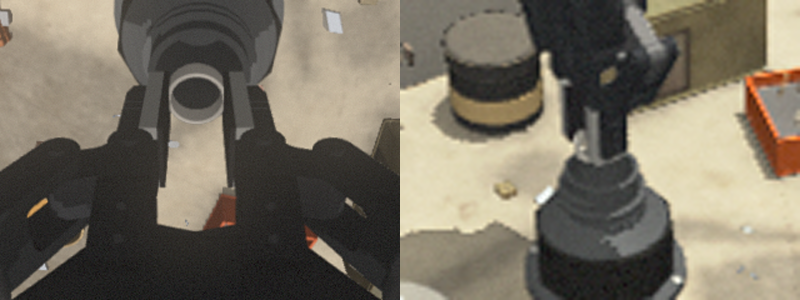

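Through the ring (crop (197,95)) the dark bore is visible, and in the scene view the fingers stand over the neck. Shift +3 mm in x, lower to just above the mouth, and release.

Emit:
send_rows:
  increments:
    - {"gripper":1,"linear":[0.003,0,-0.005],"delta_rot":[0,0,0]}
    - {"gripper":1,"linear":[0.003,0,-0.01],"delta_rot":[0,0,0]}
    - {"gripper":1,"linear":[0.003,0,-0.013],"delta_rot":[0,0,0]}
    - {"gripper":1,"linear":[0.003,0,-0.013],"delta_rot":[0,0,0]}

```text
clock: 19.4
position: [0.6311, 0.1006, 0.0839]
ee_rot: [0.001, -0.016, 1.0, -0.002]
contact_force: [0.1, -0.5, -0.4]
width: 0.0187
gripper_force: 24.6
```

Emit:
send_rows:
  increments:
    - {"gripper":1,"linear":[0,0,-0.003],"delta_rot":[0,0,0]}
    - {"gripper":1,"linear":[0,0,-0.003],"delta_rot":[0,0,0]}
    - {"gripper":0.2,"linear":[0,0,-0.003],"delta_rot":[0,0,0]}
    - {"gripper":0,"linear":[0,0,-0.003],"delta_rot":[0,0,0]}
    - {"gripper":0,"linear":[0,0,-0.003],"delta_rot":[0,0,0]}
    - {"gripper":0,"linear":[0,0,0.03],"delta_rot":[0,0,0]}
    - {"gripper":0,"linear":[0,0,0.07],"delta_rot":[0,0,0]}
    - {"gripper":0,"linear":[0,0,0.1],"delta_rot":[0,0,0]}

```text
clock: 20.2
position: [0.632, 0.1008, 0.1865]
ee_rot: [0.003, -0.016, 1.0, -0.002]
contact_force: [0.4, 0.0, 0.2]
width: 0.0428
gripper_force: 0.0
```

Emit:
send_rows:
  increments:
    - {"gripper":0,"linear":[0.03,0,0.01],"delta_rot":[0,0,0]}
    - {"gripper":0,"linear":[0.06,0,0.01],"delta_rot":[0,0,0]}
    - {"gripper":0,"linear":[0.08,0,0.01],"delta_rot":[0,0,0]}
    - {"gripper":0,"linear":[0.08,0,0.01],"delta_rot":[0,0,0]}

```text
clock: 20.6
position: [0.7138, 0.1005, 0.1936]
ee_rot: [0.002, -0.016, 1.0, -0.002]
contact_force: [-0.5, 0.3, -0.4]
width: 0.0428
gripper_force: 0.0
```

Run:
```python
from h import *
from rig import get_state, optics
s=get_state();print({k:np.round(v,4).tolist() for k,v in s.items() if k in("position","qpos","width")})
i=optics.get_image("wrist");t=optics.get_image("scene")
c=px(i,[.63,.1,.04],s);print(c);x,y=np.clip(c.astype(int),[80,60],[560,420])
a=np.hstack([cv2.resize(i["pixels"][y-60:y+60,x-80:x+80],(400,300),interpolation=2),cv2.resize(t["pixels"][165:375,155:435],(400,300),interpolation=2)]);cv2.imwrite("pics/m7.png",a)
```

```text
{'qpos': [0.0457, 0.5146, 1.2166, -0.0046, 1.4059, -1.5556], 'position': [0.7138, 0.1005, 0.1936], 'width': 0.0428}
[321.40556747 116.89332818]
```

View pics/m7.png

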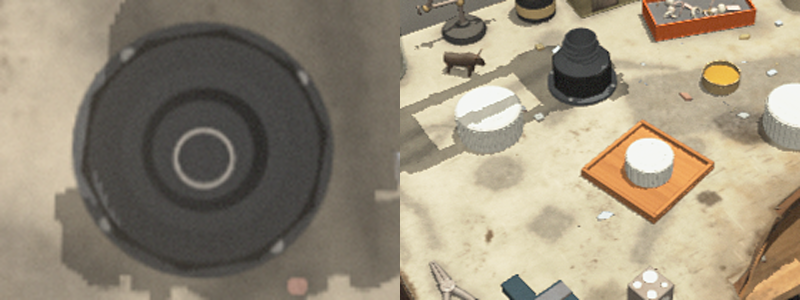

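The ring lies inside the bore (crop (204,158)). The cap is closed side up in the tray (crop (648,162)), the bystanders haven't moved, and the gripper is clear. Handing in.

```bash
python3 -c "
from rig import sign_off
print(sign_off())"
```

```text
the job is handed in; nothing more can be done
None
```

The cap is unscrewed and sits closed side up in the wooden tray, the silver ring is in the open barrel, and the bull, doming block and tin were left alone. I handed the job in at about 21 s. The last wrist joint briefly read -2.7036 against its -2.70 range limit while carrying the cap, and I turned it back at once.

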